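# Lock the biscuit box with its quarter-turn knob

## Robot

A 6-joint arm with a two-finger parallel gripper is mounted at the origin on the work surface; the furniture and walls round the work are solid. World frame = base frame: x ahead of the robot, y to its left, z up, the work surface at z = 0. Lengths are in m, angles in degrees, forces in N, time in s.
With the tool pointing down it reaches from about 0.3 to 0.775 m from the base axis. Payload 14.6 kg.
Tool frame: the origin (TCP) lies at the very end of the fingers, on their centre line; the grasp point (between the pads) lies 19 mm behind it; z points along the fingers, x is the direction in which the jaws open and shut, and the axes are right-handed (so a half turn about z gives the same grasp; the last joint's range is limited). The gripper opens to 85 mm and grips with 20 to 120 N. Pads are 22 mm wide; open, the fingers measure 114 mm over their backs; the gripper's body (76 mm by 85 mm) begins 54 mm behind the grasp point. The pads swing forward as they close: fully open they stand 13 mm farther back than shut.
Start: joints at [-67.013, 17.183, 87.147, -0, 75.671, -3.816], TCP at [0.248, -0.491, 0.231] pointing down, gripper open.
Joint ranges: [-173.82, 173.82], [-45.26, 126.66], [13.44, 144.39], [-59.66, 239.66], [0, 175.72], [-146.38, 146.38]. Speed limits (degrees/s): [127.2, 127.2, 147.25, 180, 180, 180].

## Interface

Orientations are given as a 3x3 rotation matrix whose columns are the frame's x, y, z axes.
In Python, from rig import robot gives the robot as it stands. Calls block until the motion is done:
- robot.move_to(position, orientation): joint-space move of the TCP to a pose.
- robot.movel(position, orientation=None, rate=0.15, max_force=None): straight line of the TCP; orientation=None keeps the orientation; rate is the mean speed in m/s. With max_force (N) it stops when the force on the tool has changed by that much, and returns True; else False.
- robot.move_j(angles): joint-space move.
- robot.gripper_to(opening, squeeze=None): opening from 0.0 (shut) to 1.0 (fully open); squeeze is the grip in N (None keeps the last); returns when the fingers have stopped.
- robot.wait(seconds).
- robot.solve_ik(position, orientation): joint angles nearest the present ones, or None.
- robot.get_image(name): name is "side" or "top" or "wrist"; returns a dict with "image" (384x512x3 uint8, blue, green, red), "z_map" (384x512 float32, m along the optical axis (not along the pixel's ray), 0 where there is no reading), "K" (3x3 intrinsics, pixels), "D" ([k1, k2, p1, p2, k3] as OpenCV has them; the pictures are not rectified), "camera_from_world" (4x4, takes a point from world to camera coordinates); the wrist camera has in their place "mount" (4x4, takes a point from camera to tool coordinates, whose origin is the TCP and whose axes are the tool frame's). Camera axes: x right, y down, z forward; pixel columns grow to the right and rows downward; lengths in m; the calibration is good to about 2 mm. A picture is of the moment at which its call begins: read the wrist's pose just before it.
A pose or a line that the arm cannot do raises robot.IKError and nothing moves.
- robot.hand_in(): hands the job in, once; it reports no verdict.
Readings, each from a call of its own:
- robot.get_time_s(): time.
- robot.get_qpos(): joint angles.
- robot.get_joint_vel(): joint speeds.
- robot.get_joint_torque(): joint torques, N m.
- robot.get_ee_pos(): TCP position.
- robot.get_eef_rot(): TCP orientation.
- robot.get_contact_force(): force on the tool from outside, world axes, zero at the start.
- robot.get_torque(): the same for the moment, N m.
- robot.get_opening(): opening from 0.0 (shut) to 1.0 (fully open).
Only numpy, scipy, OpenCV 4.12 (cv2) and the standard library are available. Lean on these libraries where they do the work, as an engineer would, in place of code of your own. Each camera call takes 0.05 s, during which the arm holds its last target.

## Task

Lock the lid of the wooden biscuit box: take the knob with the long T-shaped foot, put its foot lengthwise down through the slot in the lid until the knob's collar sits flat on the lid, then give it a quarter turn so that the foot lies across the slot underneath, and let go. Leave the similar knob with the round foot where it stands.

Things in the scene. Friction and masses are not known exactly. Their poses are not given: they have to be found in the camera images.
- tknob_grip (a point): T-foot knob, loose, upright, 84 mm tall. From the bottom: steel bar foot 76x20x14 high, its ends showing 11 mm beyond the collar; steel neck 20 dia, 18 long; wooden collar 54 dia, 8 thick; wooden grip fin 48 long, 16 wide, 44 tall. Point: centre of the fin, 62 above the foot's bottom, 30 above the collar's underside. x along fin and foot (parallel), y across, z up. 0.12 kg.
- stopper_grip (a point): The other knob, a bystander: same fin, collar, neck and materials, but a round steel foot 38 mm in diameter, 14 high, hidden under the collar from above. Loose, upright. Point: centre of its fin, 62 mm above the table. x along the fin, z up.
- box_slot (a point): Centre of the only slot, 90 mm (x) by 32 mm (y), in the middle of the biscuit box's lid, on its upper face 80 mm above the table. Box fixed, wooden; lid 150x170 (x, y). The slot is 12 deep through lid and steel strap, then a hollow 60 deep. x along the slot, z up. Collar on the lid: fin's centre 30 above this point, foot's top 6 below the strap; it turns freely either way, no stop.

How it is judged (in metres and radians):
At the end, for the whole second after the job is handed in: The T-foot knob stands in the slot, its axis within 25 mm of the slot's centre, its collar down on the lid (within 6 mm), upright within 10 degrees, its foot turned across the slot (within 17 degrees of square to it), and let go (horizontal distance between tknob_grip and box_slot below 0.025 m and z of tknob_grip in the frame of box_slot between 0.02 and 0.036 m and angle between tknob_grip's own z axis and vertical below 0.17 rad and angle between the x axis of tknob_grip and the x axis of box_slot, either way round above 1.27 rad); the robot touches nothing.
It fails at once if the round-footed knob is moved by more than 30 mm or knocked over (distance of stopper_grip from where it was at the start of the episode above 0.03 m or angle between stopper_grip's own z axis and vertical above 0.5 rad).
It also fails if it takes over 40 s, if anything falls off the work surface, if the arm or the gripper's body presses on something with over 40 N, if the wrist force passes 120 N, or if a joint passes its speed limit or range.

## Working session

There is one attempt and no reset: what is moved stays moved. The work goes in short steps, each a Python script; the robot and the scene stay as the last script left them, time stands still between calls to the robot, and variables do not carry over. Pictures are saved under pics/ and viewed, and the job is handed in when it is done.

```bash
mkdir -p pics; ls; python3 - <<'E'
from rig import robot
import cv2,numpy as np
for n in ["top","side","wrist"]:
    r=robot.get_image(n); cv2.imwrite(f"pics/{n}0.png",r["image"])
    np.savez(f"{n}0.npz",**{k:np.array(v) for k,v in r.items()})
    print(n,r["K"].tolist(),r["D"]); print(np.round(r.get("camera_from_world",r.get("mount")),3).tolist())
print(robot.get_time_s())
E
```

```text
pics
top [[374.60250128977873, 0.0, 259.3455398566112], [0.0, 374.60250128977873, 190.86682467125866], [0.0, 0.0, 1.0]] [-0.10849381  0.          0.          0.          0.        ]
[[0.024, -1.0, 0.004, 0.196], [-0.996, -0.024, -0.083, 0.507], [0.083, -0.002, -0.997, 0.929], [0.0, 0.0, 0.0, 1.0]]
side [[421.15974708795903, 0.0, 257.14299343051283], [0.0, 421.15974708795903, 186.88060576809983], [0.0, 0.0, 1.0]] [-0.13059384  0.          0.          0.          0.        ]
[[-0.983, -0.182, -0.025, 0.52], [-0.083, 0.561, -0.824, -0.001], [0.164, -0.808, -0.567, 0.992], [0.0, 0.0, 0.0, 1.0]]
wrist [[297.8029766040642, 0.0, 256.9400891495394], [0.0, 297.8029766040642, 197.22903253564976], [0.0, 0.0, 1.0]] [-0.01960841  0.          0.          0.          0.        ]
[[1.0, -0.001, -0.001, 0.001], [0.001, 0.964, 0.266, -0.068], [0.0, -0.266, 0.964, -0.142], [0.0, 0.0, 0.0, 1.0]]
0.15
```

View pics/top0.png

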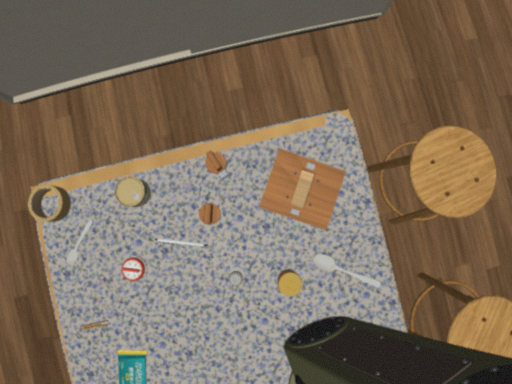

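View pics/side0.png

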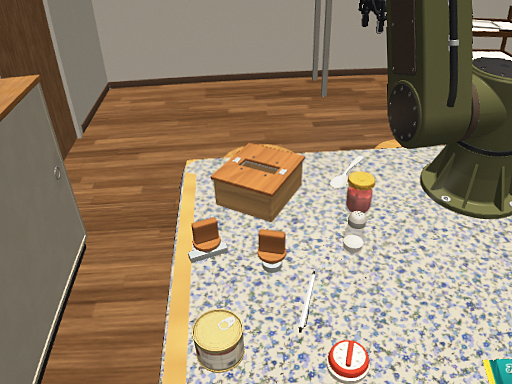

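View pics/wrist0.png

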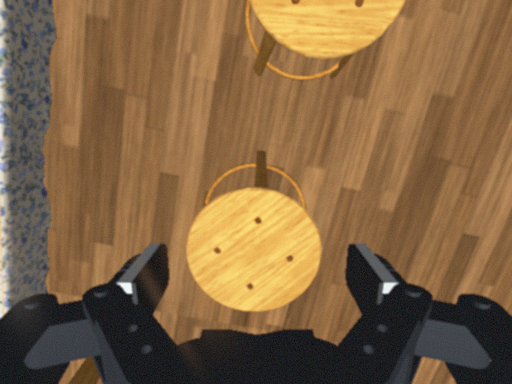

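The top view shows the T-knob at about (215,162), the round-footed knob at (209,213) and the box with its slot at about (303,188). The side view agrees: the bar foot is visible at (206,252). Next I'll enlarge these and measure.

```bash
cat > h.py <<'E'
import numpy as np,cv2
def ray(r,uv):
    p=cv2.undistortPoints(np.array(uv,float).reshape(-1,1,2),r["K"],r["D"]).reshape(-1,2)
    d=np.c_[p,np.ones(len(p))]; T=np.linalg.inv(r["camera_from_world"])
    return T[:3,3],d@T[:3,:3].T
def onplane(r,uv,z):
    o,d=ray(r,uv); return o+d*((z-o[2])/d[:,2])[:,None]
def cloud(r):
    z=r["z_map"];v,u=np.mgrid[:z.shape[0],:z.shape[1]]
    o,d=ray(r,np.c_[u.ravel(),v.ravel()]); return (o+d*z.reshape(-1,1)).reshape(*z.shape,3)
def wristT(r,pos,R):
    W=np.eye(4);W[:3,:3]=R;W[:3,3]=pos; r=dict(r); r["camera_from_world"]=np.linalg.inv(W@r["mount"]); return r
E
python3 - <<'E'
from h import *
t=dict(np.load("top0.npz"));s=dict(np.load("side0.npz"))
for n,r,(x0,y0,w,h) in [("top",t,(180,130,180,110)),("side",s,(180,130,140,150))]:
    c=cv2.resize(r["image"][y0:y0+h,x0:x0+w],None,fx=4,fy=4,interpolation=cv2.INTER_CUBIC); cv2.imwrite(f"pics/{n}_crop.png",c)
    P=cloud(r)
    print(n)
    for uv in ([(215,162),(209,213),(285,200),(330,180),(303,188),(180,230)] if n=="top" else [(205,230),(206,245),(271,240),(272,259),(240,155),(240,220)]): print(uv,P[uv[1],uv[0]].round(3))
E
```

```text
top
(215, 162) [0.563 0.316 0.086]
(209, 213) [0.442 0.326 0.084]
(285, 200) [0.477 0.147 0.082]
(330, 180) [0.528 0.04  0.08 ]
(303, 188) [0.514 0.096 0.009]
(180, 230) [ 0.398  0.411 -0.002]
side
(205, 230) [0.564 0.33  0.07 ]
(206, 245) [0.562 0.34  0.042]
(271, 240) [0.439 0.34  0.072]
(272, 259) [0.434 0.357 0.042]
(240, 155) [0.555 0.067 0.079]
(240, 220) [0.527 0.209 0.002]
```

View pics/top_crop.png

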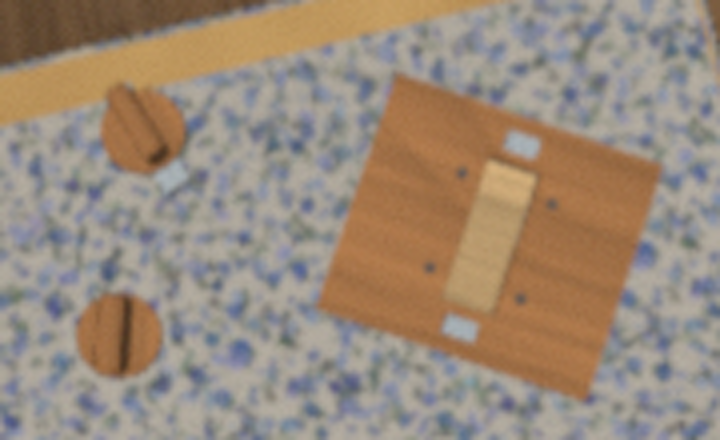

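View pics/side_crop.png

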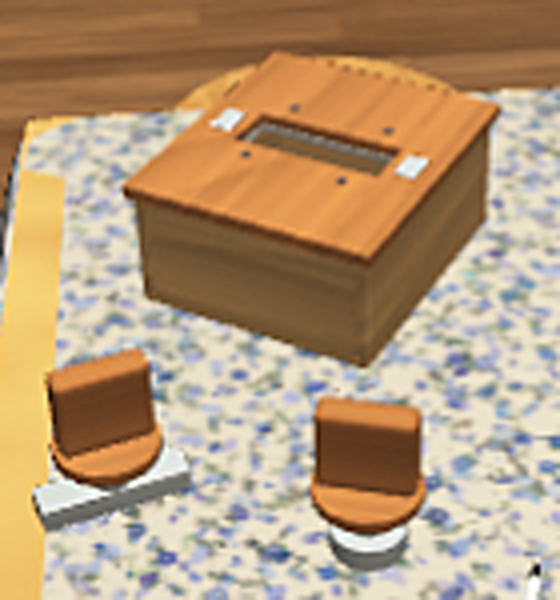

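The crops show the T-knob's fin and bar running at a yaw of about 28° in world coordinates, and the slot at about −22°. I'll take closer wrist views of the knob and then the box.

```bash
cat >> h.py <<'E'
def Rt(a):  # tool down, tool x at yaw a deg
    c,s=np.cos(np.radians(a)),np.sin(np.radians(a)); return np.array([[c,s,0],[s,-c,0],[0,0,-1.]])
E
python3 - <<'E'
from rig import robot
from h import *
for a in (118,-62):
  for p,b in [((.56,.318,.1),a),((.513,.096,.15),a-50),((.513,.096,.15),a-140),((.513,.096,.15),a+40)]:
    q=robot.solve_ik(p,Rt(b)); print(a,b,None if q is None else np.round(q,1))
# which view: camera offset along tool -y
def shot(n,c,a,z):
    R=Rt(a); p=np.array([c[0],c[1],z]); 
    p=p+R@np.array([0,0.03,0])
    robot.move_to(p,R); robot.wait(.2)
    P,RR=robot.get_ee_pos(),robot.get_eef_rot(); r=robot.get_image("wrist")
    r=wristT(r,P,RR); np.savez(n+".npz",**{k:np.array(v) for k,v in r.items()}); cv2.imwrite(f"pics/{n}.png",r["image"]); print(n,P,robot.get_time_s())
shot("wbox",(.513,.096),-62-50,.26)
shot("wknob",(.56,.318),-62,.22)
E
```

```text
118 118 [ 26.3  36.2  77.7  -0.   66.1 -91.7]
118 68 [  6.6  18.4  97.   -0.   64.6 -61.4]
118 -22 [ 6.6 18.4 97.  -0.  64.6 28.6]
118 158 None
-62 -62 [26.3 36.2 77.7 -0.  66.1 88.3]
-62 -112 [  6.6  18.4  97.   -0.   64.6 118.6]
-62 -202 None
-62 -22 [ 6.6 18.4 97.  -0.  64.6 28.6]
wbox [0.4852785  0.10688334 0.25996316] 2.7
wknob [0.53388315 0.30275501 0.22079073] 3.7917
```

View pics/wbox.png

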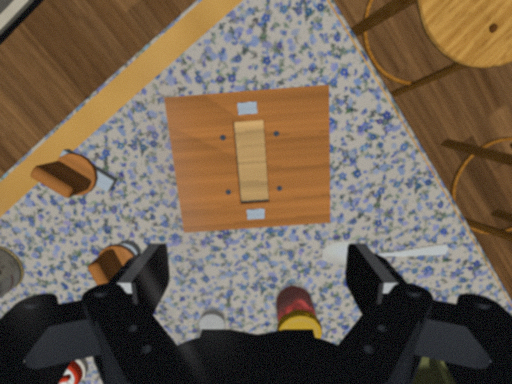

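View pics/wknob.png

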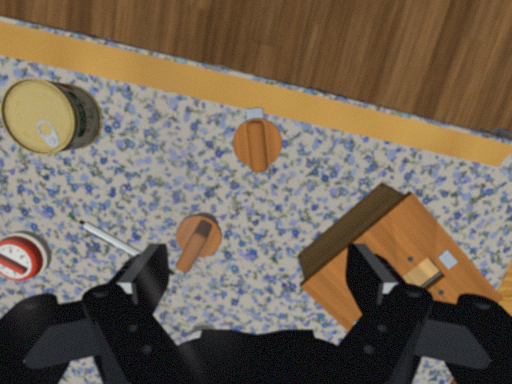

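In wbox the lid corners are near (166,97), (328,86), (329,221) and (185,232), with the slot between v=121 and v=202. In wknob the T-knob is at (257,143). I'll segment both and cast rays.

```bash
python3 - <<'E'
from h import *
b=dict(np.load("wbox.npz"));k=dict(np.load("wknob.npz"))
P=cloud(b)
# lid: colour+height mask, via depth ~0.08
m=((abs(P[...,2]-.08)<.008)&(abs(P[...,0]-.51)<.14)&(abs(P[...,1]-.1)<.14)).astype(np.uint8)*255
cs,h=cv2.findContours(m,cv2.RETR_CCOMP,cv2.CHAIN_APPROX_NONE)
for c in cs:
    A=cv2.contourArea(c)
    if A<500: continue
    w=onplane(b,c.reshape(-1,2),.08)[:,:2]
    (cx,cy),(W,H),an=cv2.minAreaRect((w*1000).astype(np.float32)); print("rect",A,cx,cy,W,H,an)
# slot from hand corners
sc=onplane(b,[(234.5,121),(264,120.5),(268.5,202),(240.5,203)],.08)[:,:2]; print(sc.round(4).tolist(),sc.mean(0))
lc=onplane(b,[(166,97),(328,86),(329,221),(185,232)],.08)[:,:2]; print(lc.round(4).tolist(),lc.mean(0)); 
for q in(sc,lc): print([round(float(np.linalg.norm(q[i]-q[i-1])),4) for i in range(4)],[round(float(np.degrees(np.arctan2(*(q[i]-q[i-1])[::-1]))),1) for i in range(4)])
for n,r,(x0,y0,w,h) in [("wb",b,(155,75,190,170)),("wk",k,(210,90,100,100))]:
    f=4 if n=="wb" else 6
    f=3.4 if n=="wb" else 6
    cv2.imwrite(f"pics/{n}_crop.png",cv2.resize(r["image"][y0:y0+h,x0:x0+w],None,fx=f,fy=f,interpolation=cv2.INTER_CUBIC))
P=cloud(k)
for z0,z1 in[(.076,.095),(.034,.048)]:
    m=((P[...,2]>z0)&(P[...,2]<z1)&(np.hypot(P[...,0]-.56,P[...,1]-.318)<.06))
    v,u=np.nonzero(m); 
    q=(P[m][:,:2]*1000).astype(np.float32); print(z0,len(q),np.median(P[m][:,2]),cv2.minAreaRect(q),u.min(),u.max(),v.min(),v.max())
E
```

```text
rect 21106.5 504.4376220703125 106.42047119140625 169.247314453125 150.3617401123047 72.18245697021484
rect 2426.0 505.38006591796875 106.38870239257812 34.161720275878906 90.24333190917969 72.73212432861328
[[0.5522, 0.1058], [0.541, 0.0769], [0.4563, 0.1052], [0.4671, 0.1349]] [0.50416199 0.10567942]
[[0.601, 0.1618], [0.5483, 0.0036], [0.409, 0.049], [0.459, 0.2084]] [0.50432313 0.10569672]
[0.09, 0.031, 0.0893, 0.0316] [-18.9, -111.2, 161.5, 70.1]
[0.1495, 0.1667, 0.1466, 0.167] [-18.2, -108.4, 161.9, 72.6]
0.076 841 0.08336134344130963 ((568.63330078125, 320.9090881347656), (48.05030822753906, 15.896728515625), 33.76504135131836) 246 267 121 172
0.034 1162 0.039825122458384266 ((569.4072875976562, 321.5177917480469), (51.4776496887207, 53.03631591796875), 33.462947845458984) 232 281 118 167
```

View pics/wk_crop.png

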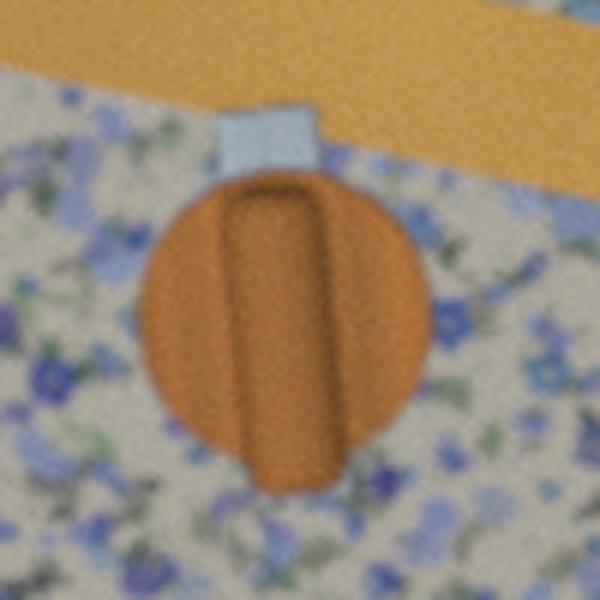

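View pics/wb_crop.png

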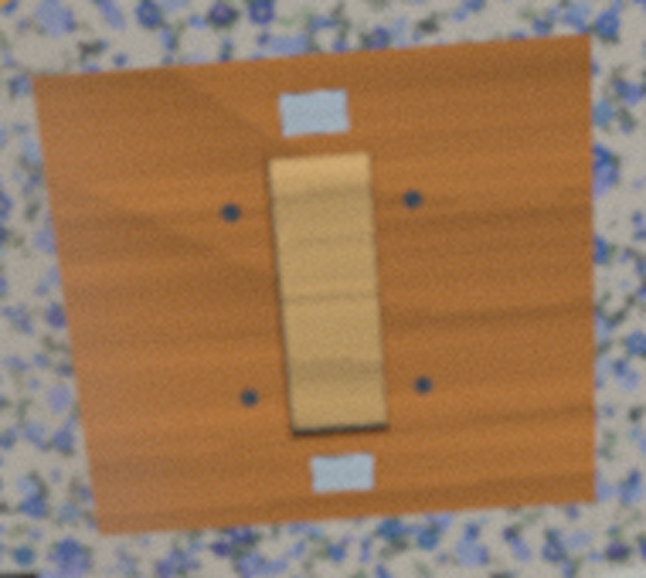

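The measured sizes match the given ones:
- **Fin:** 48.0×15.9 mm, top at 83 mm.
- **Lid:** 150×169 mm.
- **Slot:** 90 mm long.

I'll check against the top camera, then grasp.

```bash
python3 - <<'E'
from h import *
t=dict(np.load("top0.npz"));P=cloud(t)
m=((abs(P[...,2]-.08)<.01)&(abs(P[...,0]-.51)<.14)&(abs(P[...,1]-.1)<.14)).astype(np.uint8)*255
cs,_=cv2.findContours(m,cv2.RETR_CCOMP,cv2.CHAIN_APPROX_NONE)
for c in cs:
    if cv2.contourArea(c)>200: print(cv2.minAreaRect((onplane(t,c.reshape(-1,2),.08)[:,:2]*1000).astype(np.float32)))
m=(P[...,2]>.072)&(np.hypot(P[...,0]-.569,P[...,1]-.321)<.05)
print(cv2.minAreaRect((P[m][:,:2]*1000).astype(np.float32)))
from rig import robot
R=Rt(123.8); 
robot.gripper_to(0.7)
robot.move_to((.5688,.3210,.14),R)
print(robot.get_qpos(),robot.get_contact_force())
print(robot.movel((.5688,.3210,.047),rate=.08,max_force=8))
robot.gripper_to(0,squeeze=50)
print(robot.get_ee_pos(),robot.get_opening(),robot.get_contact_force(),robot.get_time_s())
r=robot.get_image("side");cv2.imwrite("pics/grasp.png",r["image"])
E
```

```text
((506.39630126953125, 105.62216186523438), (170.61207580566406, 151.0187225341797), 72.18732452392578)
((506.0283508300781, 106.7828369140625), (35.285972595214844, 92.68800354003906), 72.3401870727539)
((570.3941040039062, 320.131591796875), (46.951839447021484, 16.034378051757812), 34.14414978027344)
[ 2.62260778e+01  3.48409777e+01  7.41773611e+01 -1.37716211e-03
  7.09764538e+01 -9.75485086e+01] [-1.39600763 -0.17017813 -0.33872742]
False
[0.56893222 0.32110186 0.04728841] 0.18262209542522825 [-1.03336324  1.09630639  2.1027143 ] 8.6917
```

View pics/grasp.png

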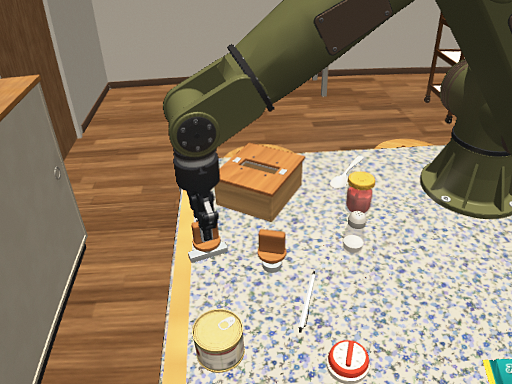

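The jaws hold a 15.5 mm width, which matches the fin, and the knob is upright. The top camera agrees to 2 mm. I'll lift and align it over the slot.

```bash
python3 - <<'E'
from rig import robot
from h import *
robot.movel((.5689,.3211,.19),rate=.2)
robot.move_to((.5055,.1063,.19),Rt(72.2)); 
robot.movel((.5055,.1063,.155),rate=.1); robot.wait(.2)
P,RR=robot.get_ee_pos(),robot.get_eef_rot()
print(P,robot.get_opening(),robot.get_contact_force(),robot.get_time_s())
for n in["wrist","side","top"]:
    r=robot.get_image(n)
    if n=="wrist": r=wristT(r,P,RR)
    np.savez(n+"1.npz",**{k:np.array(v) for k,v in r.items()})
    i=r["image"]
    if n=="side": i=cv2.resize(i[100:250,180:330],None,fx=4,fy=4,interpolation=cv2.INTER_CUBIC)
    cv2.imwrite(f"pics/{n}1.png",i)
E
```

```text
[0.50581555 0.10641097 0.1556448 ] 0.18013292793937402 [-0.35558564  0.76763936 -1.69314077] 11.2083
```

View pics/wrist1.png

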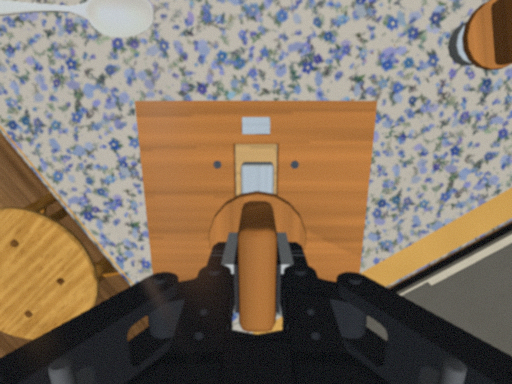

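View pics/side1.png

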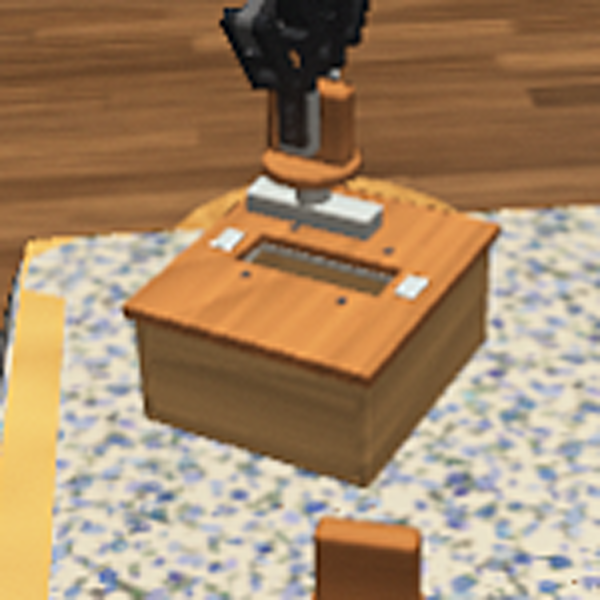

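In the wrist view the foot spans u=242–273 (centre 257.5) and the slot 234–279 (256.5), so they are aligned sideways. I'll check the long direction by ray, then insert.

```bash
python3 - <<'E'
from rig import robot
from h import *
w=dict(np.load("wrist1.npz"));P=robot.get_ee_pos()
a=np.radians(-17.8);ux=np.array([np.cos(a),np.sin(a)])
for uv,z in [((257,163),.1223),((257,144),.08)]:
    p=onplane(w,[uv],z)[0]; print(p.round(4),"along from tcp",(p[:2]-P[:2])@ux)
hit=robot.movel((.5055,.1063,.105),rate=.06,max_force=8); print(hit,robot.get_ee_pos(),robot.get_contact_force())
if not hit:
    hit=robot.movel((.5055,.1063,.0935),rate=.03,max_force=8); print(hit)
print(robot.get_ee_pos(),robot.get_contact_force(),robot.get_opening(),robot.get_time_s())
r=robot.get_image("side");cv2.imwrite("pics/side2.png",cv2.resize(r["image"][100:250,180:330],None,fx=4,fy=4,interpolation=cv2.INTER_CUBIC))
E
```

```text
[0.469  0.1186 0.1223] along from tcp -0.03863099705823114
[0.4622 0.1209 0.08  ] along from tcp -0.045824320215630654
False [0.50571434 0.10632338 0.10533832] [-0.08327642 -0.84097567 -0.024269  ]
True
[0.50574819 0.10634116 0.09503416] [-0.55203393  0.00794663  5.47881128] 0.1805270019408054 12.7167
```

View pics/side2.png

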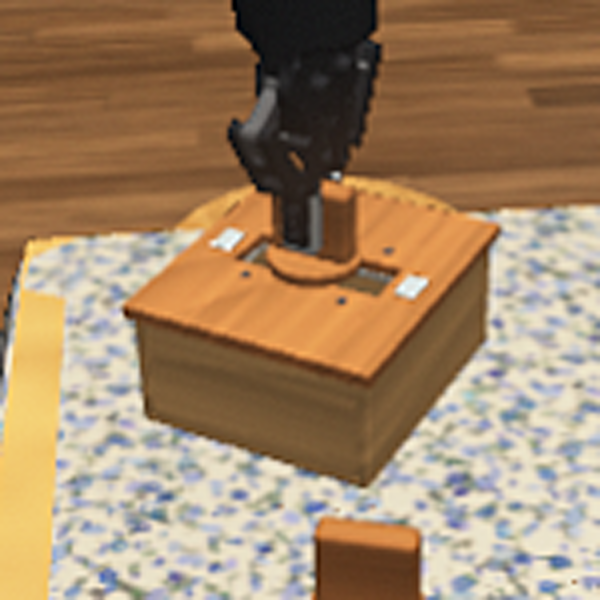

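The collar seated at TCP z=0.0950, against 0.0953 predicted, and the side view shows it flat on the lid. I'll raise 1 mm to relieve the contact and turn the last joint 90°.

```bash
python3 - <<'E'
from rig import robot
from h import *
p=robot.get_ee_pos(); robot.movel((p[0],p[1],.096),rate=.03)
q=np.array(robot.get_qpos()); print(q.round(1))
for d in (30,60,90):
    t=q.copy();t[5]+=d; robot.move_j(t); print(robot.get_ee_pos().round(4),robot.get_contact_force().round(1),robot.get_torque().round(2))
R=robot.get_eef_rot(); print("tool x yaw",np.degrees(np.arctan2(R[1,0],R[0,0])),robot.get_opening(),robot.get_time_s())
p=robot.get_ee_pos(); print(robot.movel((p[0],p[1],.0945),rate=.02,max_force=5),robot.get_ee_pos(),robot.get_contact_force())
r=robot.get_image("side");cv2.imwrite("pics/side3.png",cv2.resize(r["image"][100:250,180:330],None,fx=4,fy=4,interpolation=cv2.INTER_CUBIC))
E
```

```text
[  7.8  22.1 100.3   0.   57.7 -64.4]
[0.5056 0.1063 0.0956] [-0.1  0.7 -1.3] [ 0.01 -0.03 -0.04]
[0.5057 0.1063 0.0957] [ 0.1 -1.5 -1.2] [-0.02  0.02 -0.01]
[0.5057 0.1063 0.0958] [ 0.7 -0.2 -1.3] [-0.   -0.02  0.01]
tool x yaw -17.508918701117658 0.18300044939954085 14.7167
False [0.50594861 0.10633229 0.09502457] [-2.19603728 -0.68887458  5.97191155]
```

View pics/side3.png

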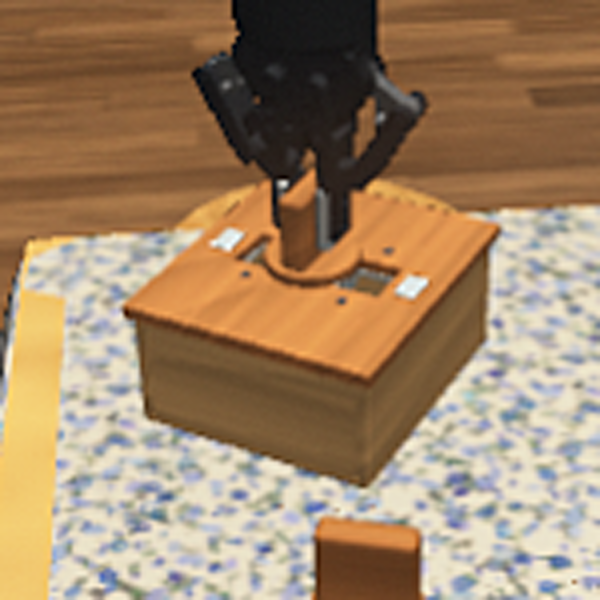

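The fin now lies across the slot with the collar on the lid. Next I'll release, retract straight up and check.

```bash
python3 - <<'E'
from rig import robot
from h import *
p=robot.get_ee_pos()
robot.gripper_to(0.6)
robot.movel((p[0],p[1],.25),rate=.12)
robot.movel((p[0]-.05,p[1],.26),rate=.15); robot.wait(.3)
P0,RR=robot.get_ee_pos(),robot.get_eef_rot(); r=robot.get_image("wrist"); cv2.imwrite("pics/wrist4.png",r["image"])
r=wristT(r,P0,RR);P=cloud(r)
for z0,z1 in[(.118,.14),(.083,.1)]:
    m=(P[...,2]>z0)&(P[...,2]<z1)&(np.hypot(P[...,0]-.506,P[...,1]-.106)<.05)
    print(np.median(P[m][:,2]),cv2.minAreaRect((P[m][:,:2]*1000).astype(np.float32)))
s=robot.get_image("side");cv2.imwrite("pics/side4.png",cv2.resize(s["image"][100:290,160:350],None,fx=3,fy=3,interpolation=cv2.INTER_CUBIC))
s0=dict(np.load("side0.npz"))
print("stopper diff",cv2.absdiff(s["image"][225:275,250:295],s0["image"][225:275,250:295]).mean())
print(robot.get_contact_force(),robot.get_time_s())
E
```

```text
0.13114256970962426 ((507.03729248046875, 107.95263671875), (47.07883071899414, 16.18389892578125), 72.40645599365234)
0.08775625165344911 ((506.9971618652344, 109.18610382080078), (49.91105270385742, 53.8209228515625), 86.06676483154297)
stopper diff 4.068296296296296
[-0.55172975  1.20889062 -0.09477049] 17.7917
```

View pics/wrist4.png

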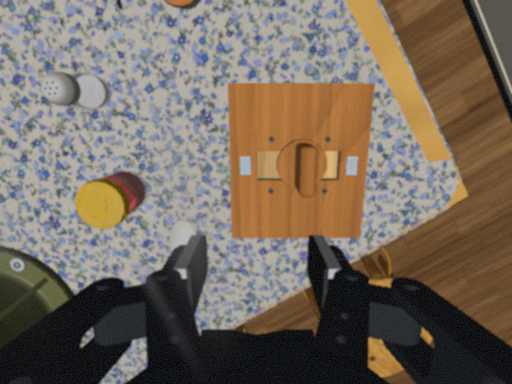

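View pics/side4.png

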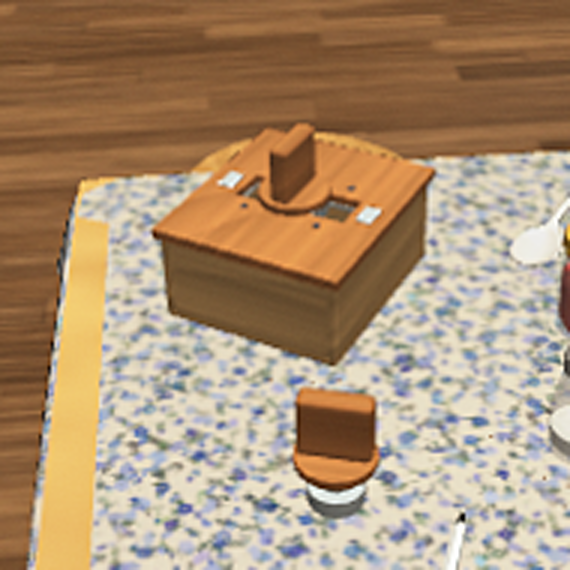

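The wrist view shows the collar at (302,167), centred on the slot, with the fin square to it. The fin top is at 131 mm (132 expected), yaw 72.4° against the slot's −17.8°, and the offset is about 2 mm. The round-footed knob looks unmoved.

```bash
python3 -c "
from rig import robot
robot.hand_in()"
```

```text
the job is handed in; nothing more can be done
```

I gripped the T-foot knob by its fin, lowered its foot lengthwise through the slot until the collar seated on the lid, turned it 90° and let go. I then backed the gripper clear and handed the job in at about 18 s of the 40 s allowed; the hand-in gives no verdict.

Last checks, from the wrist and side cameras:
- **Position:** the knob's axis is about 2–3 mm from the slot centre (limit 25 mm).
- **Height:** the fin top is at 131 mm, where 132 mm is expected with the collar down on the lid.
- **Turn:** the foot is about 90° to the slot, judged from the fin, which runs parallel to it.
- **Upright:** the fin-top and collar centres differ by about 1 mm, so the knob looks upright.
- **Round-footed knob:** it looks unmoved and upright in the side view. I compared images rather than measuring its position again.
- **Contact:** the tool is free of contact, with only about 1 N of sensor noise.

No check failed. The wrist and top cameras disagreed by up to 2 mm on the box and knob positions, which is within the stated calibration.

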